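# Snap a setting head onto the bench fixture

### The job

Take the head with the round stem, slide it out through the open end of the slotted rack, and press it down onto the fixture's stud until it clicks; keep pushing after the click until the sprung seat ring is pressed down and the cap sits flush on the fixture. Finish while the gripper is still holding it pressed down there, and do not let go. Leave the other head and everything else on the bench where they are.

Things in the scene. Friction and masses are not known exactly. Their poses are not given: they have to be found in the camera images.
- head: The head to fit: steel cap 44 mm across, 32 mm high, closed on top, with a ROUND stem 18 mm across and 60 mm long on its centre (92 mm tall in all, 140 to 240 g). Origin: centre of its underside; z up the stem. Underneath, a 3 mm thick lip leaves a 20 mm hole; above the lip is a hollow 32 mm across, 24 mm deep.
- head_grip (a point): Point on the axis of the round stem, 70 mm above the head's underside (22 mm below the stem's top): a good height to grip it. While the head is in the rack it is 29 mm above the rack's top.
- other_head: The other head, which stays in the rack: same cap, but a shorter SQUARE stem, 16 mm across and 32 mm long (64 mm tall in all). Origin: centre of its underside.
- rack: Fixed dark steel rack, 90 (x) x 142 (y) x 47 mm high. Origin: centre of its underside. Two channels run along its x axis, centre lines at y = +40 and -40 mm, one head in each (which varies). Each is 50 mm wide, floor 6 mm above the table, and roofed at 42 to 47 mm by lips that leave a 26 mm slot for the stem. Closed at +x, open at -x.
- rack_exit (a point): Point 75 mm in front of the rack's centre (rack x = -75 mm, y = 0), at the channel floor's level. A head cannot be lifted out of the rack: slide it along the rack's -x until its centre is level with this point, where its cap is just clear of the lips and may be lifted.
- fixture: Fixed holding fixture: dark steel foot 90 mm across, narrowing to a flat top 60 mm across, 30 mm above the table. Origin: centre of its underside. On its top stands an upright steel stud, 16 mm across with a tapered nose (8 mm at its tip), its tip 25 mm above the flat top (55 mm above the table). Four sprung balls bulge from the stud's sides to 25 mm across, 12 mm above the flat top.
- stud_foot (a point): Point on the stud's axis level with the fixture's flat top, 30 mm above the table; the head is home when its origin is here. Heights of the origin above it: 18 mm, the lip meets the balls; 14 to 15 mm, the push peaks near 10 N (up to about 14 N); by 11 mm it has dropped (click) and the balls draw the head down; last 4 mm, the sprung seat must be pressed down.
- seat (a joint): Travel (m) of the sprung brass seat ring (41 mm across) round the stud's foot: 0 when free, standing 4 mm above the flat top; 0.004 when pressed flush with it, which is where the head is home. The spring pushes up with 3 N when free and 8 N when flush; if the head is let go after the click, the seat lifts it back about 4 mm.
- stone_jar: Small clear round jar with aluminium lid, 40 mm across, 31 mm high; loose bystander. Origin: centre of its underside.
- tweezers: Steel tweezers lying flat, 120 mm long, 9 mm high; loose bystander. Origin: middle, underside, x along them.
- mandrel: Ring mandrel with wooden handle lying flat, 218 mm long, 24 mm high; loose bystander. Origin: near its middle, underside, x towards its tip.
- flat_file: File with wooden handle lying flat, 190 mm long, 18 mm high; loose bystander. Origin: near its middle, underside, x towards its tip.
- dish: White ceramic dish, 76 mm across, 18 mm high; loose bystander. Origin: centre of its underside.
- loupe: Black round eyepiece, 32 mm across, 26 mm high; loose bystander. Origin: centre of its underside.

How it is judged:
By the outcome, as a careful person would: the job done as asked, in the order asked, and still so for the second after the job is handed in, while the arm keeps its last pose, push and grip.
It also fails if it takes over 56 s, if anything falls off the work surface, if the arm or the gripper's body presses on something with over 40 N, if the wrist force passes 120 N, or if a joint passes its speed limit or range.

### The arm

A 7-joint arm with a two-finger parallel gripper is mounted at the origin on the work surface. World frame = base frame: x ahead of the robot, y to its left, z up, the work surface at z = 0. Lengths are in m, angles in rad, forces in N, time in s.
With the tool pointing down it reaches from about 0.425 to 0.925 m from the base axis. Payload 6.8 kg.
Tool frame: the origin (TCP) lies midway between the tips of the shut fingers; the grasp point (between the pads) lies 19 mm behind it; z points along the fingers, y is the direction in which the jaws open and shut (so a half turn about z gives the same grasp; the last joint's range is limited). The gripper opens to 85 mm and grips with 20 to 120 N. Pads are 22 mm wide; open, the fingers measure 114 mm over their backs; the gripper's body (76 mm by 85 mm) begins 54 mm behind the grasp point. The pads swing forward as they close: fully open they stand 13 mm farther back than shut.
Start: joints at [1.017, 0.477, 0.022, 1.555, -0.011, 1.109, -0.083], TCP at [0.291, -0.609, 0.231] pointing down, gripper open.
Joint ranges: [-2.96, 2.96], [-0.34, 2.1], [-1.41, 1.46], [0.24, 2.44], [-1.37, 4.51], [0.17, 1.92], [-2.96, 2.96]. Speed limits (rad/s): [2.39, 2.39, 3.14, 3.14, 3.14, 3.14, 3.14].

### API

Orientations are given as a unit quaternion [w, x, y, z].
In Python, from station import status, eyes, workorder gives the robot as it stands. The module is installed in compiled form; this text tells all that it offers.
- The arm moves only by the shell command python3 -m jog 'ROWS' [FORCE]. ROWS is text: rows parted by semicolons, each of 7 numbers parted by spaces: the shift along the tool's x, y, z in m, then the turn, a rotation vector about the tool's x, y, z in degrees, then the finger opening in m, from 0 to 0.0854. In form: dx dy dz rx ry rz jaw; .... A call has 1 to 5 rows; each row is the pose to reach, as a shift and turn from the pose commanded when the call began, along the tool's axes at that moment; what a row does not reach only later rows make up. A row lasts 1/10 s, in which the tool goes at most 50 mm and 8.59 degrees, less where a joint would pass 70% of its speed; a pose out of reach is approached as far as the arm can. A call with a gripper value outside its range is refused whole. The fingers move at their own pace and stop on an object; FORCE is the grip in N (left out, the last holds). Time passes only in rows, so rows that repeat a pose let the fingers close. It gives the time, the measured TCP pose, the force and the opening at its end, in the units of the state.
- status.get_obs(): the state, without advancing time (a new reading comes with each control period).
- eyes.read_camera(name): name is "scene" or "top"; returns a dict with "image" (400x640x3 uint8, red, green, blue), "intrinsics" (3x3 intrinsics, pixels), "position" and "orientation" of the camera in the world. Camera axes: x right, y up, looking along -z (the intrinsics and any distortion apply to the point x, -y, -z); pixel columns grow to the right and rows downward; lengths in m; the calibration is good to about 2 mm. A picture is of the moment at which its call begins. There is no depth.
- workorder.hand_in(): hands the job in, once; it reports no verdict.
The state is a dict: "t": time; "q": joint angles; "joint_vel": joint speeds; "joint_torque": joint torques, N m; "eef_pos": TCP position; "tool_rot": TCP orientation; "contact_force": force on the tool from outside, world axes, zero at the start; "torque": the same for the moment, N m; "gripper_width": opening from 0.0 (shut) to 1.0 (fully open).
Only numpy, scipy, OpenCV 4.12 (cv2) and the standard library are available. Lean on these libraries where they do the work, as an engineer would, in place of code of your own. Each camera call takes 0.05 s, during which the arm holds its last target.

## Working session

There is one attempt and no reset: what is moved stays moved. The work goes in short steps, Python scripts to look and compute and a shell command to move; the robot and the scene stay as the last step left them, time stands still between calls to the robot, and variables do not carry over. Pictures are saved under pics/ and viewed, and the job is handed in when it is done.

```bash
mkdir -p pics; python3 - <<'E'
from station import status, eyes
import cv2
o=status.get_obs()
for k,v in o.items(): print(k,v)
for n in("scene","top"):
    c=eyes.read_camera(n); cv2.imwrite(f"pics/{n}0.png",c["image"][:,:,::-1])
    print(n,{k:c[k] for k in c if k!="image"})
E
```

```text
t 0.0
q [ 1.01692346  0.47784159  0.02233628  1.55650104 -0.01146892  1.10929346
 -0.08311329]
joint_vel [ 4.98289526e-05  2.47187157e-04  8.18840231e-04  9.07810267e-04
 -1.47648883e-04 -1.03684788e-03 -1.08078443e-04]
joint_torque [-1.16843054e-03 -5.96455336e+01  1.60766646e+00 -2.81191581e+01
  1.24868233e-02  9.49292618e-03 -2.50317373e-05]
eef_pos [ 0.29074077 -0.60848949  0.23027692]
tool_rot [-9.11347459e-04  9.75260299e-01  2.21057530e-01 -2.94075947e-04]
contact_force [-0.12309797 -0.24870152  0.49689803]
torque [-0.00894214 -0.01823921 -0.0015962 ]
gripper_width 0.9987892092489953
scene {'intrinsics': array([[458.86386014,   0.        , 316.53266786],
       [  0.        , 458.86386014, 199.59354637],
       [  0.        ,   0.        ,   1.        ]]), 'position': array([1.4081683 , 0.04394965, 0.63852097]), 'orientation': array([0.61941496, 0.34858151, 0.33357808, 0.61930744])}
top {'intrinsics': array([[385.302954  ,   0.        , 318.40772547],
       [  0.        , 385.302954  , 205.9770029 ],
       [  0.        ,   0.        ,   1.        ]]), 'position': array([0.50554104, 0.09719918, 0.98183091]), 'orientation': array([ 0.71550492,  0.01203244, -0.01583763, -0.69832449])}
```

View pics/scene0.png

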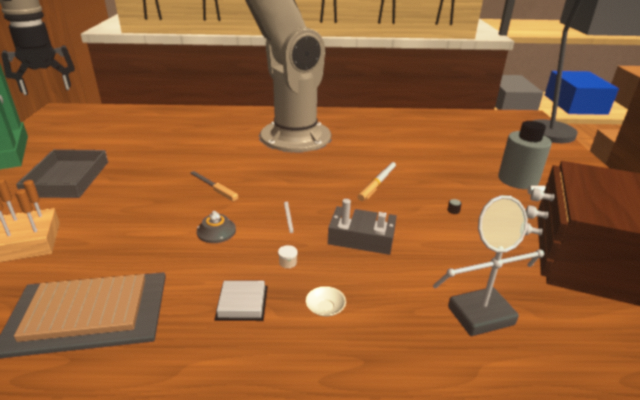

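View pics/top0.png

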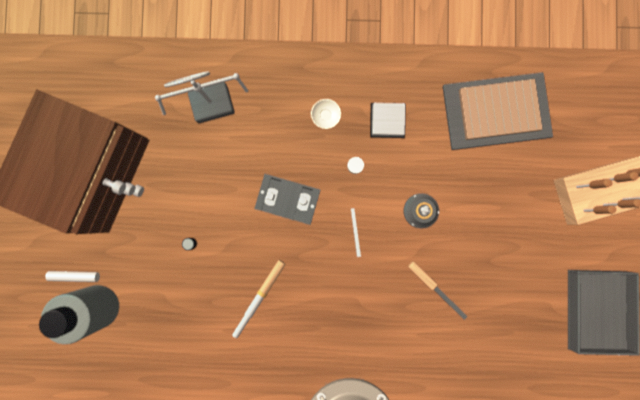

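```bash
python3 - <<'E'
import cv2,numpy as np
t=cv2.imread("pics/top0.png");s=cv2.imread("pics/scene0.png")
cv2.imwrite("pics/c1.png",np.hstack([cv2.resize(t[160:240,245:325],(400,400),interpolation=2),cv2.resize(t[170:250,380:460],(400,400),interpolation=2)]))
cv2.imwrite("pics/c2.png",np.hstack([cv2.resize(s[185:265,320:400],(400,400),interpolation=2),cv2.resize(s[185:265,180:260],(400,400),interpolation=2)]))
E
```

```text
(no output)
```

View pics/c1.png

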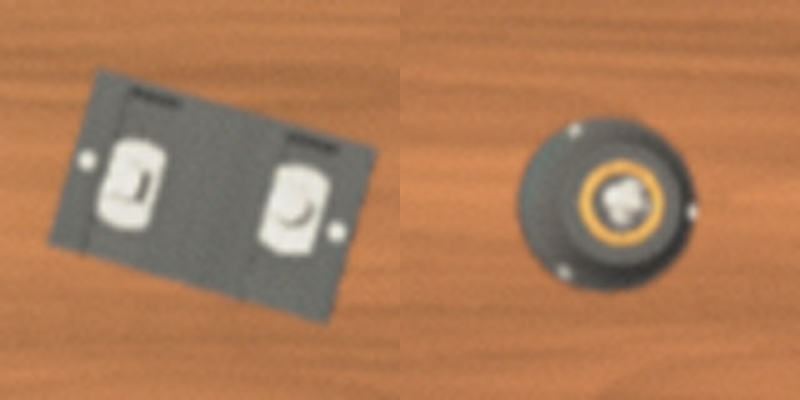

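View pics/c2.png

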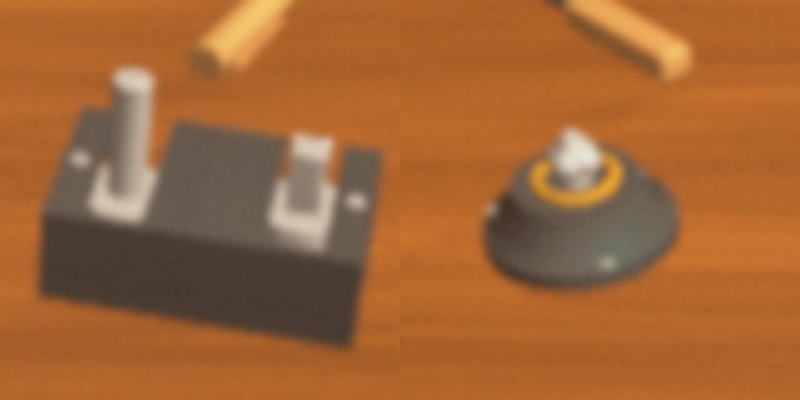

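```bash
cat > h.py <<'E'
import cv2,numpy as np
from scipy.spatial.transform import Rotation as R
from station import status,eyes
def Rq(q): return R.from_quat([q[1],q[2],q[3],q[0]])
def ray(c,u,v):
    K=c["intrinsics"]; d=np.array([(u-K[0,2])/K[0,0],-(v-K[1,2])/K[1,1],-1.])
    return c["position"],Rq(c["orientation"]).apply(d)
def onz(c,u,v,z):
    p,d=ray(c,u,v); return p+d*(z-p[2])/d[2]
def proj(c,P):
    q=Rq(c["orientation"]).inv().apply(np.array(P)-c["position"]);K=c["intrinsics"]
    return np.array([K[0,2]-K[0,0]*q[0]/q[2],K[1,2]+K[1,1]*q[1]/q[2]])
def tri(r1,r2):
    (p,d),(q,e)=r1,r2
    s=np.linalg.lstsq(np.c_[d,-e],q-p,rcond=None)[0]
    return (p+s[0]*d+q+s[1]*e)/2,np.linalg.norm(p+s[0]*d-q-s[1]*e)
E
python3 - <<'E'
from h import *
t=eyes.read_camera("top");s=eyes.read_camera("scene")
def blobs(m,x0,y0,mn=8):
    n,l,st,ce=cv2.connectedComponentsWithStats(m.astype(np.uint8))
    return [(st[i].tolist(),ce[i]+[x0,y0]) for i in range(1,n) if st[i,4]>=mn]
# brass ring in top
for c,(x0,x1,y0,y1) in((t,(400,445,190,230)),(s,(195,240,205,245))):
    im=c["image"][y0:y1,x0:x1].astype(int); hsv=cv2.cvtColor(c["image"][y0:y1,x0:x1],cv2.COLOR_RGB2HSV).astype(int)
    m=(hsv[...,0]>10)&(hsv[...,0]<28)&(hsv[...,1]>110)&(hsv[...,2]>130)
    for b in blobs(m,x0,y0): 
        ys,xs=np.where(m)
        print("brass",b)
    pts=np.argwhere(m)[:,::-1].astype(np.float32)+[x0,y0]
# rack in top: low saturation dark
for nm,c,(x0,x1,y0,y1) in(("rack",t,(245,330,165,235)),("foot",t,(395,450,185,235)),("foot s",s,(190,245,200,245))):
    hsv=cv2.cvtColor(c["image"][y0:y1,x0:x1],cv2.COLOR_RGB2HSV)
    m=(hsv[...,1]<90).astype(np.uint8)
    m=cv2.morphologyEx(m,cv2.MORPH_CLOSE,np.ones((5,5)))
    cs,_=cv2.findContours(m,0,1); k=max(cs,key=cv2.contourArea)
    r=cv2.minAreaRect(k); bx=cv2.boxPoints(r)+[x0,y0]; print(nm,r,bx.tolist(),"hull el", (cv2.fitEllipse(k)[0][0]+x0,cv2.fitEllipse(k)[0][1]+y0),cv2.fitEllipse(k)[1])
    if nm=="rack":
        P=[onz(t,*b,0.047) for b in bx]; print(np.round(P,4)); print("ctr",np.mean(P,0))
g=lambda p:np.round(p,4)
E
python3 - <<'E'
import cv2,numpy as np
t=cv2.imread("pics/top0.png");s=cv2.imread("pics/scene0.png")
a=cv2.resize(t[185:215,290:320],(400,400),interpolation=0);b=cv2.resize(s[190:230,330:370],(400,400),interpolation=0)
cv2.imwrite("pics/c3.png",np.hstack([a,b]))
a=cv2.resize(t[195:225,410:440],(400,400),interpolation=0);b=cv2.resize(s[205:235,200:230],(400,400),interpolation=0)
cv2.imwrite("pics/c4.png",np.hstack([a,b]))
E
```

```text
brass ([0, 0, 45, 40, 802], array([423.43640898, 208.38653367]))
brass ([16, 12, 17, 17, 104], array([423.86538462, 210.27884615]))
brass ([0, 0, 45, 40, 1050], array([218.13333333, 220.80857143]))
rack ((42.06791687011719, 33.84184265136719), (58.283329010009766, 36.63523864746094), 16.113418579101562) [[253.98724174499512, 208.35187149047852], [264.15497398376465, 173.15587902069092], [320.1485900878906, 189.33181381225586], [309.9808578491211, 224.52780532836914]] hull el (287.0414581298828, 198.72526168823242) (40.97753143310547, 69.99246215820312)
[[0.5329 0.2487 0.047 ]
 [0.6192 0.2266 0.047 ]
 [0.5831 0.0894 0.047 ]
 [0.497  0.1119 0.047 ]]
ctr [0.55803454 0.16913519 0.047     ]
foot ((26.0, 25.5), (33.0, 34.0), 90.0) [[404.0, 194.0], [438.0, 194.0], [438.0, 227.0], [404.0, 227.0]] hull el (420.74449348449707, 210.42736625671387) (33.643585205078125, 34.22587966918945)
foot s ((26.230770111083984, 29.653846740722656), (31.61791229248047, 30.23116111755371), 33.6900634765625) [[194.69230842590332, 233.46154022216797], [211.46154022216797, 208.3076934814453], [237.76923370361328, 225.84615325927734], [221.0, 251.0]] hull el (216.0020923614502, 228.67719078063965) (27.317766189575195, 33.11689758300781)
```

View pics/c3.png

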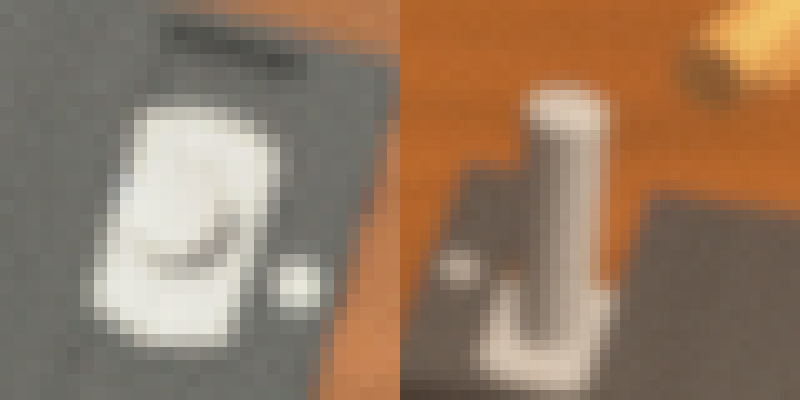

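View pics/c4.png

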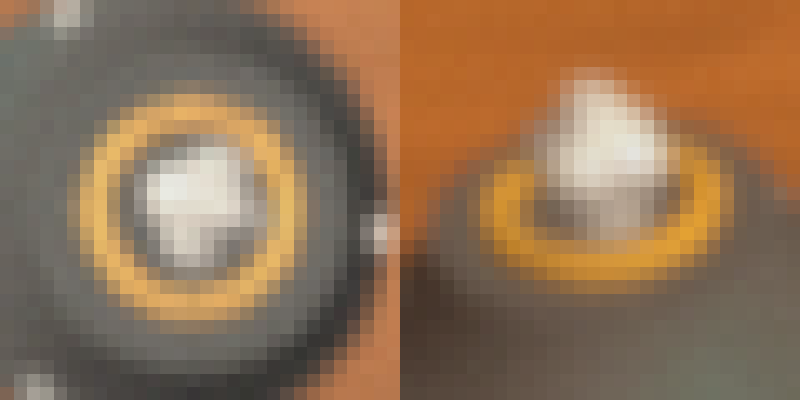

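```bash
python3 - <<'E'
from h import *
t=eyes.read_camera("top");s=eyes.read_camera("scene")
print("seat",tri(ray(t,423.87,210.28),ray(s,214.9,220.8)),onz(t,423.87,210.28,.034),onz(s,214.9,220.8,.034))
print("foot", onz(t,420.9,210.4,.0))
print("stemtop",tri(ray(t,303.9,198.7),ray(s,346.2,200)),onz(t,303.9,198.7,.098),onz(s,346.2,200,.098))
x=np.array([.9686,-.2487,0]);y=np.array([.2487,.9686,0])
c=np.array([.558,.1691,0])
print("chan0",c-.04*y,"exit",c-.04*y-.075*x)
o=status.get_obs(); M=Rq(o["tool_rot"]).as_matrix();print(M, o["t"])
# stem bottom predicted
for f in(-.02,-.01,0,.01,.02):
  P=c-.04*y+f*x
  print(f,proj(t,P+[0,0,.098]),proj(s,P+[0,0,.098]),proj(t,P+[0,0,.038]),proj(s,P+[0,0,.038]))
E
```

```text
seat (array([ 0.53893917, -0.16953567,  0.02811638]), np.float64(0.000611221204386184)) [ 0.53871607 -0.16757514  0.034     ] [ 0.54721522 -0.16779763  0.034     ]
foot [ 0.53941471 -0.16948444  0.        ]
stemtop (array([0.55633327, 0.12728542, 0.09949759]), np.float64(0.0015104495033473877)) [0.55636135 0.12658168 0.098     ] [0.55397837 0.12827605 0.098     ]
chan0 [0.548052 0.130356 0.      ] exit [0.475407  0.1490085 0.       ]
[[ 9.02280312e-01  4.31149822e-01 -2.64609074e-04]
 [ 4.31149903e-01 -9.02280155e-01  5.31599746e-04]
 [-9.55238033e-06 -5.93738162e-04 -9.99999824e-01]] 0.3
-0.02 [299.77702621 210.651893  ] [348.59672082 194.01921707] [300.81697541 211.31850439] [347.15385546 216.01492967]
-0.01 [300.97075491 206.46020498] [347.78646328 196.2804231 ] [301.93447353 207.39269011] [346.35693522 218.37876728]
0 [302.163419   202.27225529] [346.96309376 198.57822107] [303.05103827 203.47015483] [345.54751291 220.77968875]
0.01 [303.35501988 198.08803895] [346.12629138 200.91350647] [304.1666708  199.55089446] [344.725292   223.21857364]
0.02 [304.54555898 193.90755097] [345.27572471 203.28720422] [305.28137228 195.63490488] [343.88996651 225.69632955]
```

```bash
cat >> h.py <<'E'
def go(target,yaw_jaw=None):
    """print tool-frame shift to target (TCP), and rotvec (deg) making tool straight down w/ jaw axis at yaw deg"""
    o=status.get_obs();p=o["eef_pos"];Rt=Rq(o["tool_rot"]);d=Rt.inv().apply(np.array(target)-p)
    out="d "+str(np.round(d*1000,1))+"mm"
    if yaw_jaw is not None:
        best=None
        for k in(0,180):
            a=np.radians(yaw_jaw+k);y=np.array([np.cos(a),np.sin(a),0]);z=np.array([0,0,-1.]);x=np.cross(y,z)
            r=(Rt.inv()*R.from_matrix(np.c_[x,y,z])).as_rotvec(degrees=True)
            if best is None or np.linalg.norm(r)<np.linalg.norm(best):best=r
        out+=" rot "+str(np.round(best,2))
    print(out,"pos",np.round(p,4),"t",round(o["t"],2),"F",np.round(o["contact_force"],1),"w",round(o["gripper_width"],3))
E
python3 -c "
from h import *
go([.556,.127,.19],75.6)"
```

```text
d [ 556.4 -549.7   41.3]mm rot [-3.000e-02  1.000e-02  3.994e+01] pos [ 0.291  -0.6089  0.231 ] t 0.3 F [0.5 0.7 0.1] w 0.999
```

```bash
python3 -m jog '0.035 -0.035 0 0 0 8 0.085; 0.07 -0.07 0 0 0 16 0.085; 0.105 -0.105 0 0 0 24 0.085; 0.14 -0.14 0 0 0 32 0.085; 0.175 -0.175 0 0 0 39.9 0.085' 60;python3 -c "
from h import *
go([.556,.127,.19],75.6)"
```

```text
t: 0.8
eef_pos: [0.3736, -0.375, 0.2314]
tool_rot: [0.0, 0.992, -0.126, 0.0]
contact_force: [0.6, -0.0, -0.1]
gripper_width: 0.994
d [  51.4 -531.6   41.5]mm rot [-0.   -0.03 -0.05] pos [ 0.3736 -0.375   0.2314] t 0.8 F [ 0.6 -0.  -0.1] w 0.994
```

```bash
python3 -m jog '0.005 -0.049 0 0 0 0 0.085; 0.01 -0.098 0 0 0 0 0.085; 0.015 -0.147 0 0 0 0 0.085; 0.02 -0.196 0 0 0 0 0.085; 0.025 -0.245 0.0 0 0 0 0.085'
python3 -m jog '0.005 -0.049 0 0 0 0 0.085; 0.01 -0.098 0.01 0 0 0 0.085; 0.015 -0.147 0.02 0 0 0 0.085; 0.02 -0.196 0.03 0 0 0 0.085; 0.025 -0.245 0.04 0 0 0 0.085'
python3 -c "
from h import *
go([.556,.127,.19],75.6)"
```

```text
t: 1.3
eef_pos: [0.4575, -0.1437, 0.2317]
tool_rot: [0.0, 0.992, -0.123, 0.0]
contact_force: [-0.2, -0.3, -0.3]
gripper_width: 0.991
t: 1.8
eef_pos: [0.5414, 0.0868, 0.1914]
tool_rot: [-0.0, 0.992, -0.123, 0.0]
contact_force: [1.0, -0.9, 0.4]
gripper_width: 0.995
d [  4.4 -42.5   1.4]mm rot [-0.01 -0.04  0.26] pos [0.5414 0.0868 0.1914] t 1.8 F [ 1.  -0.9  0.4] w 0.995
```

```bash
python3 -m jog '0.004 -0.042 0 0 0 0 0.085; 0.004 -0.042 0 0 0 0 0.085; 0.004 -0.042 0 0 0 0 0.085'
python3 - <<'E'
from h import *
go([.556,.127,.06],75.6)
t=eyes.read_camera("top");s=eyes.read_camera("scene")
a=cv2.resize(t["image"][150:250,240:340],(400,400));b=cv2.resize(s["image"][150:250,300:400],(400,400))
cv2.imwrite("pics/p1.png",np.hstack([a,b])[:,:,::-1])
E
```

```text
t: 2.1
eef_pos: [0.5549, 0.1258, 0.1913]
tool_rot: [-0.0, 0.993, -0.122, -0.0]
contact_force: [0.6, -1.0, 0.2]
gripper_width: 0.994
d [  0.9  -1.4 131.3]mm rot [0.   0.02 0.41] pos [0.5549 0.1258 0.1913] t 2.1 F [ 0.6 -1.   0.2] w 0.994
```

View pics/p1.png

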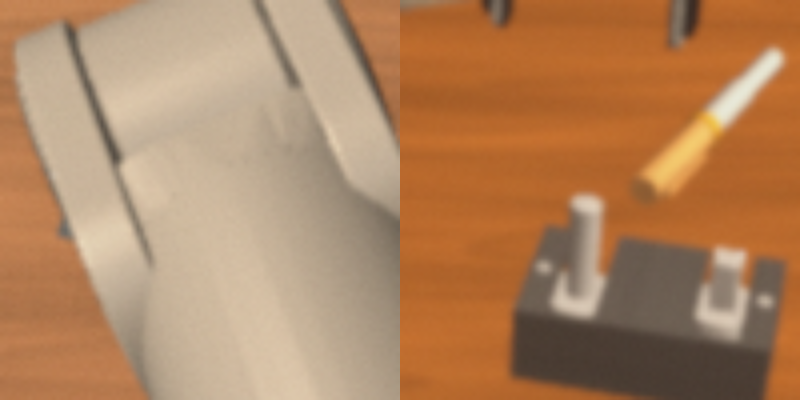

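```bash
python3 -m jog '0.001 -0.001 0.03 0 0 0 0.085; 0.001 -0.001 0.065 0 0 0 0.085; 0.001 -0.001 0.09 0 0 0 0.085;  0.001 -0.001 0.115 0 0 0 0.085; 0.001 -0.001 0.131 0 0 0 0.085'
python3 - <<'E'
from h import *
go([.556,.127,.06],75.6)
s=eyes.read_camera("scene")
cv2.imwrite("pics/p2.png",cv2.resize(s["image"][150:250,300:400],(600,600))[:,:,::-1])
E
```

```text
t: 2.7
eef_pos: [0.5553, 0.1229, 0.059]
tool_rot: [0.001, 0.992, -0.124, -0.001]
contact_force: [-1.3, 0.3, -0.2]
gripper_width: 0.996
d [-0.3 -4.2 -1. ]mm rot [0.11 0.07 0.11] pos [0.5553 0.1229 0.059 ] t 2.7 F [-1.3  0.3 -0.2] w 0.996
```

View pics/p2.png

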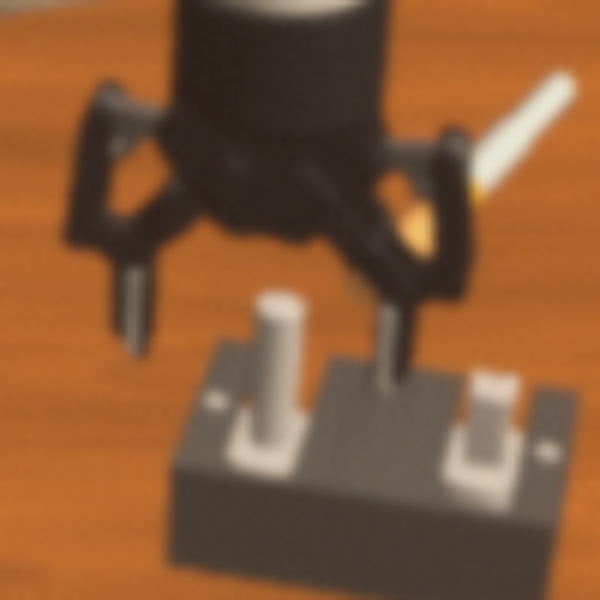

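```bash
python3 - <<'E'
from h import *
go([.556,.127,.06],75.6)
s=eyes.read_camera("scene")
o=status.get_obs();Rt=Rq(o["tool_rot"]);p=o["eef_pos"]
f=lambda P:np.round((proj(s,P)-[300,150])*6,0)
for y in(-.0425,.0425):
  for x in(-.011,.011): print(x,y,f(p+Rt.apply([x,y,-.013])))
for z in(.0729,.098):
  for xx in(.55,.555,.56): print(xx,z,f([xx,.127,z]))
E
```

```text
d [ 0.8 -4.7 -2.9]mm rot [0.19 0.22 0.12] pos [0.5541 0.1226 0.0571] t 2.75 F [-0.5 -0.5 -1.3] w 0.997
-0.011 -0.0425 [377. 362.]
0.011 -0.0425 [367. 394.]
-0.011 0.0425 [154. 328.]
0.011 0.0425 [141. 359.]
0.55 0.0729 [270. 351.]
0.555 0.0729 [270. 358.]
0.56 0.0729 [271. 366.]
0.55 0.098 [273. 294.]
0.555 0.098 [274. 301.]
0.56 0.098 [275. 309.]
```

```bash
python3 -m jog '0.002 -0.004 0 0 0 0 0.085; 0.002 -0.004 0 0 0 0 0.04; 0.002 -0.004 0 0 0 0 0.0; 0.002 -0.004 0 0 0 0 0.0; 0.002 -0.004 0 0 0 0 0.0' 60
python3 -m jog '0 0 0 0 0 0 0; 0 0 0 0 0 0 0; 0 0 0 0 0 0 0; 0 0 0 0 0 0 0'
python3 - <<'E'
from h import *
go([.556,.127,.06],75.6)
s=eyes.read_camera("scene")
cv2.imwrite("pics/p3.png",cv2.resize(s["image"][150:250,300:400],(600,600))[:,:,::-1])
E
```

```text
t: 3.3
eef_pos: [0.5593, 0.1288, 0.061]
tool_rot: [-0.0, 0.992, -0.123, 0.0]
contact_force: [-0.0, -0.2, -0.6]
gripper_width: 0.326
t: 3.7
eef_pos: [0.5593, 0.1288, 0.0608]
tool_rot: [-0.0, 0.992, -0.123, 0.0]
contact_force: [0.1, -0.9, 3.7]
gripper_width: 0.19
d [-2.7  2.5  0.8]mm rot [-0.   -0.02  0.27] pos [0.5593 0.1288 0.0608] t 3.7 F [ 0.1 -0.9  3.7] w 0.19
```

View pics/p3.png

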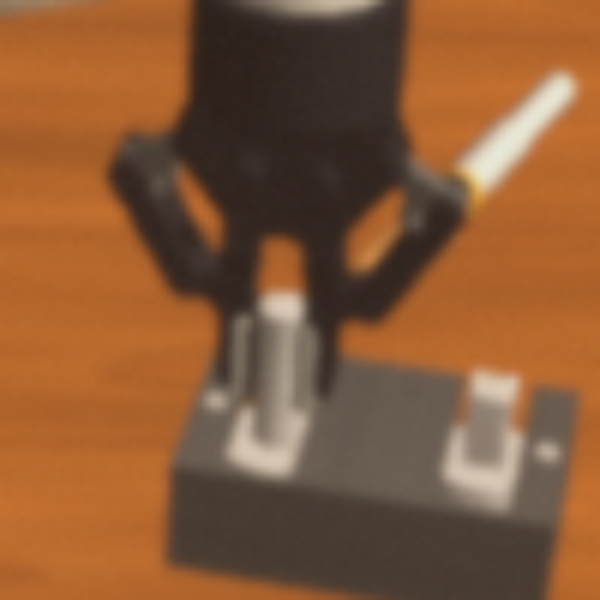

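```bash
python3 -m jog '0 0 -0.002 0 0 0 0; -0.005 0 -0.002 0 0 0 0; -0.01 0 -0.002 0 0 0 0; -0.015 0 -0.002 0 0 0 0; -0.02 0 -0.002 0 0 0 0' 
python3 - <<'E'
from h import *
go([.5593-.0194,.1288+.005,.063],75.6)
s=eyes.read_camera("scene")
cv2.imwrite("pics/p4.png",cv2.resize(s["image"][150:250,300:400],(600,600))[:,:,::-1])
E
```

```text
t: 4.25
eef_pos: [0.5389, 0.1339, 0.0623]
tool_rot: [0.0, 0.992, -0.123, -0.0]
contact_force: [0.7, 0.2, -1.7]
gripper_width: 0.189
d [ 1.  -0.2 -0.7]mm rot [0.01 0.03 0.29] pos [0.5389 0.1339 0.0623] t 4.25 F [ 0.7  0.2 -1.7] w 0.189
```

View pics/p4.png

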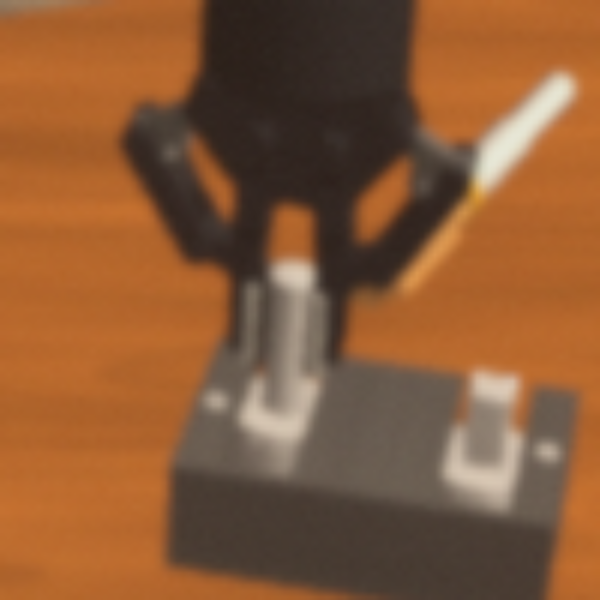

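```bash
python3 -m jog '-0.007 0 0 0 0 0 0; -0.014 0 0 0 0 0 0; -0.021 0 0 0 0 0 0; -0.028 0 0 0 0 0 0; -0.035 0 0 0 0 0 0' 
python3 -m jog '-0.007 0 0 0 0 0 0; -0.014 0 0 0 0 0 0; -0.021 0 0 0 0 0 0; -0.028 0 0 0 0 0 0; -0.036 0 0 0 0 0 0' 
python3 -m jog '0 0 0 0 0 0 0;0 0 0 0 0 0 0'
python3 - <<'E'
from h import *
go([.475,.149,.063],75.6)
s=eyes.read_camera("scene")
cv2.imwrite("pics/p5.png",cv2.resize(s["image"][130:250,280:400],(600,600))[:,:,::-1])
E
```

```text
t: 4.8
eef_pos: [0.5051, 0.1425, 0.0626]
tool_rot: [-0.0, 0.992, -0.123, 0.0]
contact_force: [0.1, 0.8, -2.3]
gripper_width: 0.194
t: 5.3
eef_pos: [0.4704, 0.1512, 0.0625]
tool_rot: [-0.0, 0.992, -0.123, 0.0]
contact_force: [-0.1, 0.4, -1.9]
gripper_width: 0.194
t: 5.5
eef_pos: [0.4709, 0.1511, 0.0626]
tool_rot: [-0.0, 0.992, -0.123, 0.0]
contact_force: [0.8, 0.7, -2.5]
gripper_width: 0.193
d [ 4.5  1.1 -0.4]mm rot [-0.01 -0.02  0.29] pos [0.4709 0.1511 0.0626] t 5.5 F [ 0.8  0.7 -2.5] w 0.193
```

View pics/p5.png

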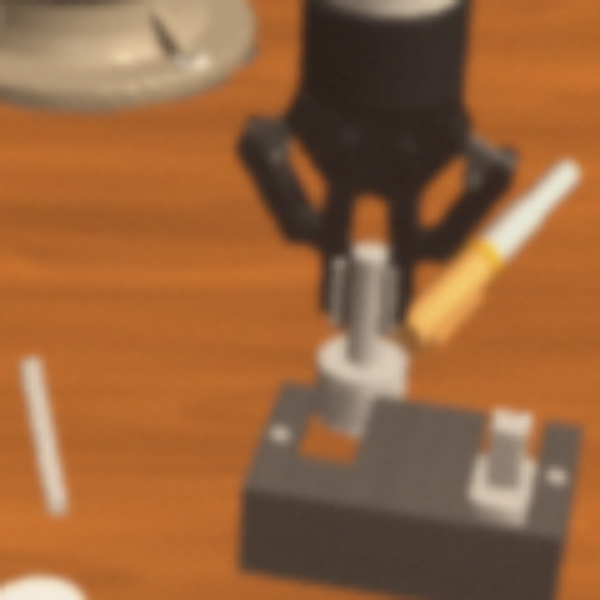

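```bash
python3 -m jog '-0.003 0 -0.01 0 0 0 0; -0.003 0 -0.03 0 0 0 0; -0.003 0 -0.05 0 0 0 0; -0.003 0 -0.07 0 0 0 0; -0.003 0 -0.08 0 0 0 0' 100
python3 - <<'E'
from h import *
go([.5387,-.168,.142],75.6)
s=eyes.read_camera("scene")
cv2.imwrite("pics/p6.png",cv2.resize(s["image"][100:220,280:400],(600,600))[:,:,::-1])
E
```

```text
t: 6.05
eef_pos: [0.4689, 0.1521, 0.1447]
tool_rot: [-0.001, 0.992, -0.123, 0.001]
contact_force: [0.1, 0.4, -2.2]
gripper_width: 0.187
d [145.9 293.4   2.6]mm rot [-0.1  -0.15  0.26] pos [0.4689 0.1521 0.1447] t 6.05 F [ 0.1  0.4 -2.2] w 0.187
```

View pics/p6.png

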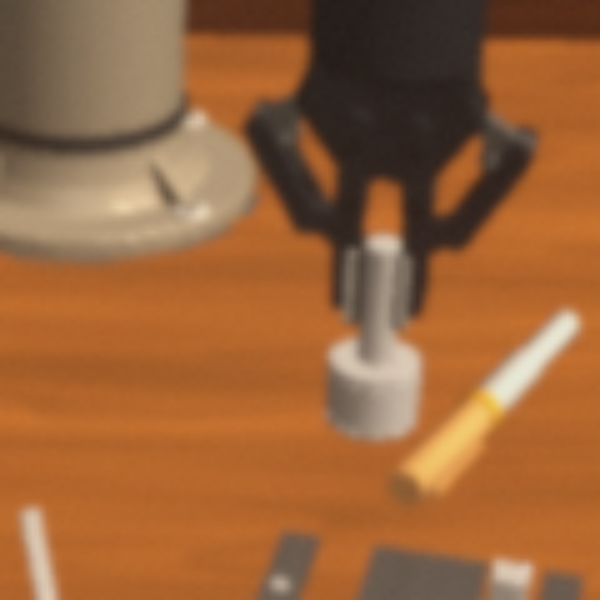

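```bash
python3 -m jog '0.015 0.03 0 0 0 0 0; 0.035 0.07 0 0 0 0 0; 0.055 0.11 0 0 0 0 0; 0.075 0.15 0 0 0 0 0; 0.095 0.19 0 0 0 0 0' 
python3 -m jog '0.02 0.04 0 0 0 0 0; 0.035 0.07 0 0 0 0 0; 0.045 0.09 0 0 0 0 0; 0.05 0.10 0 0 0 0 0; 0.05 0.10 0 0 0 0 0' 
python3 -m jog '0 0 0 0 0 0 0;0 0 0 0 0 0 0;0 0 0 0 0 0 0'
python3 - <<'E'
from h import *
go([.5387,-.168,.142],75.6)
s=eyes.read_camera("scene");t=eyes.read_camera("top")
cv2.imwrite("pics/s7.png",s["image"][:,:,::-1]);cv2.imwrite("pics/t7.png",t["image"][:,:,::-1])
cv2.imwrite("pics/p7.png",np.hstack([cv2.resize(s["image"][140:260,160:280],(400,400)),cv2.resize(t["image"][150:270,360:480],(400,400))])[:,:,::-1])
E
```

```text
t: 6.6
eef_pos: [0.5135, -0.0574, 0.1421]
tool_rot: [0.0, 0.992, -0.123, -0.0]
contact_force: [0.6, 0.0, -2.6]
gripper_width: 0.185
t: 7.1
eef_pos: [0.5374, -0.1661, 0.1419]
tool_rot: [0.0, 0.992, -0.124, -0.0]
contact_force: [-0.1, 0.4, -2.5]
gripper_width: 0.185
t: 7.4
eef_pos: [0.5378, -0.1632, 0.1425]
tool_rot: [-0.0, 0.993, -0.122, -0.0]
contact_force: [0.6, -0.4, -2.0]
gripper_width: 0.185
d [2.1 4.4 0.5]mm rot [-0.03  0.01  0.4 ] pos [ 0.5378 -0.1632  0.1425] t 7.4 F [ 0.6 -0.4 -2. ] w 0.185
```

View pics/p7.png

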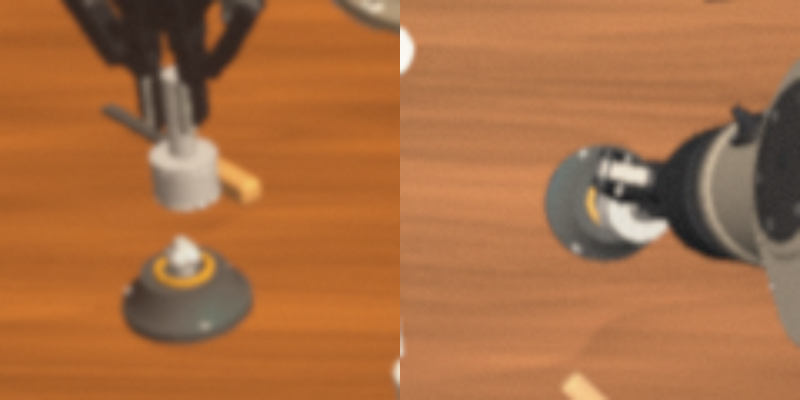

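```bash
cat > m.py <<'E'
from h import *
s=eyes.read_camera("scene");t=eyes.read_camera("top")
def circ(c,P,r,z):
    a=np.linspace(0,2*np.pi,72,endpoint=False)
    return np.array([proj(c,[P[0]+r*np.cos(x),P[1]+r*np.sin(x),z]) for x in a])
def ext(m,name):
    ys,xs=np.where(m); print(name,"cols",xs.min(),xs.max(),"rows",ys.min(),ys.max(),"n",len(xs))
def exm(c): print("   pred cols",c[:,0].min().round(1),c[:,0].max().round(1),"rows",c[:,1].min().round(1),c[:,1].max().round(1))
E
python3 - <<'E'
from m import *
import cv2
o=status.get_obs();print(o["t"])
im=cv2.cvtColor(cv2.imread("pics/scene0.png"),cv2.COLOR_BGR2RGB)
hsv=cv2.cvtColor(im,cv2.COLOR_RGB2HSV)
print("hue rows218-228 at col 214/215"); print([tuple(im[r,215]) for r in range(213,232)])
print("row 220:",[tuple(int(v) for v in im[220,c]) for c in range(200,232)])
P=(.5387,-.1676)
exm(circ(s,P,.0205,.034)); exm(circ(s,P,.045,0)); exm(circ(t,P,.0205,.034)); exm(circ(t,P,.045,0))
# foot bottom edge in scene
print("col215 rows 230-250",[int(im[r,215,0]) for r in range(230,250)])
print("row 233",[int(im[233,c,0]) for c in range(190,245)])
E
```

```text
7.6
hue rows218-228 at col 214/215
[(np.uint8(225), np.uint8(213), np.uint8(192)), (np.uint8(228), np.uint8(221), np.uint8(201)), (np.uint8(228), np.uint8(222), np.uint8(203)), (np.uint8(226), np.uint8(220), np.uint8(202)), (np.uint8(222), np.uint8(212), np.uint8(196)), (np.uint8(210), np.uint8(197), np.uint8(180)), (np.uint8(190), np.uint8(172), np.uint8(155)), (np.uint8(176), np.uint8(159), np.uint8(143)), (np.uint8(177), np.uint8(159), np.uint8(141)), (np.uint8(177), np.uint8(153), np.uint8(127)), (np.uint8(189), np.uint8(145), np.uint8(90)), (np.uint8(212), np.uint8(150), np.uint8(59)), (np.uint8(200), np.uint8(138), np.uint8(54)), (np.uint8(152), np.uint8(112), np.uint8(67)), (np.uint8(116), np.uint8(95), np.uint8(75)), (np.uint8(106), np.uint8(91), np.uint8(77)), (np.uint8(105), np.uint8(91), np.uint8(79)), (np.uint8(107), np.uint8(94), np.uint8(81)), (np.uint8(109), np.uint8(96), np.uint8(84))]
row 220: [(176, 100, 42), (166, 98, 49), (144, 95, 64), (120, 92, 73), (112, 92, 76), (135, 102, 71), (182, 128, 58), (210, 146, 49), (196, 137, 54), (156, 114, 66), (122, 98, 75), (117
[... 191 characters left out ...]
0), (210, 147, 52), (163, 119, 69), (119, 96, 76), (108, 91, 78), (111, 95, 82), (118, 96, 80), (125, 93, 72), (136, 90, 60), (149, 90, 52)]
   pred cols 206.5 224.7 rows 213.7 223.8
   pred cols 197.3 236.6 rows 219.6 242.5
   pred cols 415.6 432.2 rows 202.0 218.6
   pred cols 402.6 437.8 rows 193.1 228.3
col215 rows 230-250 [107, 109, 108, 111, 111, 111, 112, 112, 113, 110, 101, 93, 110, 145, 167, 176, 182, 185, 183, 179]
row 233 [189, 192, 191, 192, 190, 177, 145, 107, 88, 83, 82, 81, 84, 85, 87, 86, 90, 93, 96, 98, 101, 103, 107, 109, 109, 111, 112, 112, 112, 110, 112, 111, 112, 112, 113, 111, 108, 111, 109, 112, 110, 107, 106, 109, 128, 164, 191, 200, 201, 202, 202, 201, 202, 201, 202]
```

```bash
cat > m2.py <<'E'
from m import *
o=status.get_obs();p=o["eef_pos"];print("tcp",p,o["t"])
im=s["image"]; sub=im[150:270,160:280].astype(int)
# near-neutral bright = steel
sat=(sub.max(2)-sub.min(2)); m=((sat<50)&(sub.min(2)>100)).astype(np.uint8)
n,l,st,ce=cv2.connectedComponentsWithStats(m)
for i in range(1,n):
    if st[i,4]>30: print("blob cols",160+st[i,0],159+st[i,0]+st[i,2],"rows",150+st[i,1],149+st[i,1]+st[i,3],st[i,4])
def edge(a,lo):  # subpixel edges of profile of min channel (steel bright vs wood)
    return [round(float(v),0) for v in a]
zb=p[2]-.055
for zz in (zb,zb+.032): 
    c=circ(s,p,.022,zz); print("z",round(zz,3)); exm(c)
r=int(round(proj(s,[p[0],p[1],zb+.016])[1])); cc=int(round(proj(s,[p[0],p[1],zb])[0]))
print("row",r,"B from col",cc-16,im[r,cc-16:cc+17,2].tolist())
print("col",cc,"B from row",r-5,im[r-5:r+22,cc,2].tolist())
E
python3 m2.py
```

```text
tcp [ 0.53777808 -0.16464379  0.14256779] 7.7
blob cols 205 224 rows 160 201 415
blob cols 210 219 rows 212 222 77
z 0.088
   pred cols 204.6 224.7 rows 193.6 204.1
z 0.12
   pred cols 203.0 223.4 rows 181.4 191.6
row 193 B from col 199 [42, 41, 42, 43, 43, 54, 71, 81, 89, 98, 111, 116, 122, 131, 139, 143, 149, 152, 156, 159, 161, 163, 164, 160, 155, 137, 101, 77, 78, 85, 89, 90, 94]
col 215 B from row 188 [176, 180, 175, 164, 152, 149, 147, 146, 144, 144, 145, 145, 147, 152, 145, 101, 60, 43, 43, 43, 45, 49, 82, 134, 174, 195, 205]
```

```bash
python3 - <<'E'
from m import *
import cv2
o=status.get_obs();p=o["eef_pos"];zb=p[2]-.055
im=t["image"][190:240,405:455].copy();b=cv2.resize(im,(600,600),interpolation=cv2.INTER_NEAREST)
for P,col in(((.5387,-.165),(255,0,0)),((.5347,-.163),(0,0,255))):
    c=((circ(t,P,.022,zb+.032)-[405,190]+.5)*12).astype(int); cv2.polylines(b,[c.reshape(-1,1,2)],True,col,1)
im=s["image"][155:205,190:240].copy();b2=cv2.resize(im,(600,600),interpolation=cv2.INTER_NEAREST)
for P,col in(((.5387,-.165),(255,0,0)),((.5347,-.163),(0,0,255))):
  for z,r in((zb,.022),(zb+.032,.022),(zb+.092,.009)):
    c=((circ(s,P,r,z)-[190,155]+.5)*12).astype(int); cv2.polylines(b2,[c.reshape(-1,1,2)],True,col,1)
cv2.imwrite("pics/ov_t.png",b[:,:,::-1]);cv2.imwrite("pics/ov_s.png",b2[:,:,::-1])
E
```

```text
(no output)
```

View pics/ov_t.png

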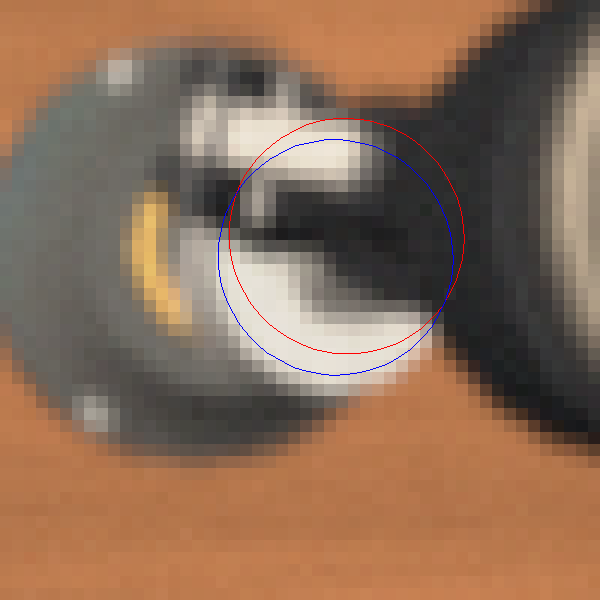

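View pics/ov_s.png

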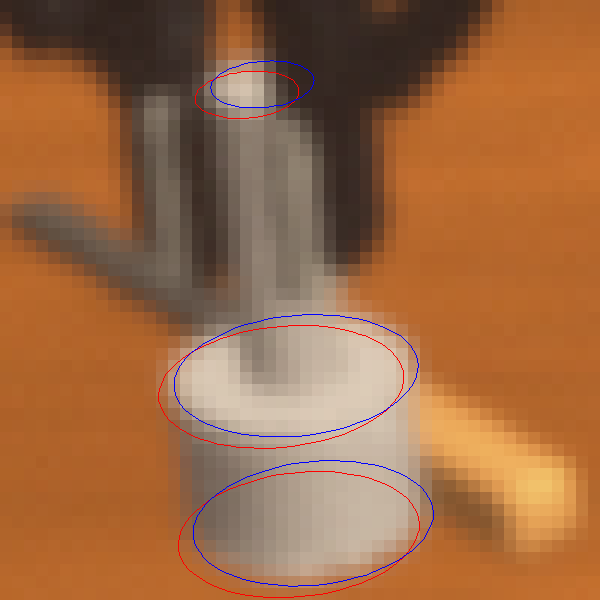

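```bash
python3 - <<'E'
from m import *
o=status.get_obs();p=o["eef_pos"];zb=p[2]-.055;print(p,o["t"])
T=t["image"];S=s["image"]
for c in(430,432,434): print("top col",c,"rows212-228 B",T[212:228,c,2].tolist())
for r in(214,216): print("top row",r,"cols 415-435",T[r,415:435,2].tolist())
for c in(209,210,211): print("scene col",c,"rows155-172 sum",S[155:172,c,2].tolist())
for r in(161,163,170): print("scene row",r,"cols 200-225",S[r,200:225,2].tolist())
for P in((.5347,-.163),(.5325,-.163)): 
  exm(circ(t,P,.022,zb+.032)); c=circ(t,P,.022,zb+.032); print([ (round(a),round(b,1)) for a,b in c if 429<a<435 and b>215])
  exm(circ(s,P,.009,zb+.092))
E
```

```text
[ 0.53774141 -0.16488114  0.14252667] 7.9
top col 430 rows212-228 B [141, 139, 143, 164, 194, 211, 213, 214, 210, 184, 129, 73, 59, 66, 73, 75]
top col 432 rows212-228 B [80, 96, 105, 114, 158, 199, 215, 218, 215, 206, 157, 91, 67, 75, 79, 77]
top col 434 rows212-228 B [46, 68, 88, 106, 151, 193, 210, 210, 211, 191, 141, 85, 75, 79, 81, 78]
top row 214 cols 415-435 [103, 98, 98, 104, 120, 148, 148, 158, 189, 211, 219, 218, 212, 212, 186, 143, 115, 105, 97, 88]
top row 216 cols 415-435 [104, 102, 100, 97, 108, 124, 130, 138, 159, 196, 214, 218, 213, 217, 212, 194, 176, 158, 152, 151]
scene col 209 rows155-172 sum [37, 41, 42, 49, 71, 116, 158, 168, 154, 123, 102, 96, 96, 95, 93, 90, 87]
scene col 210 rows155-172 sum [34, 36, 41, 46, 75, 118, 157, 171, 164, 137, 115, 108, 109, 110, 107, 106, 106]
scene col 211 rows155-172 sum [30, 31, 35, 40, 63, 100, 132, 152, 151, 131, 112, 105, 109, 111, 109, 109, 109]
scene row 161 cols 200-225 [33, 35, 38, 34, 38, 38, 55, 95, 138, 158, 157, 132, 82, 43, 34, 34, 33, 36, 35, 32, 32, 32, 34, 31, 32]
scene row 163 cols 200-225 [36, 52, 74, 79, 61, 45, 52, 88, 129, 154, 164, 151, 107, 59, 39, 35, 31, 34, 33, 32, 33, 36, 32, 37, 38]
scene row 170 cols 200-225 [40, 49, 69, 86, 77, 52, 38, 46, 68, 90, 106, 109, 97, 99, 112, 110, 75, 43, 34, 36, 40, 42, 43, 45, 46]
   pred cols 422.7 442.3 rows 201.2 220.8
[(430, np.float64(220.4)), (431, np.float64(220.6)), (431, np.float64(220.7)), (432, np.float64(220.8)), (433, np.float64(220.7)), (434, np.float64(220.7)), (435, np.float64(220.5))]
   pred cols 207.1 215.7 rows 159.6 163.5
   pred cols 422.7 442.2 rows 202.1 221.7
[(430, np.float64(221.3)), (431, np.float64(221.6)), (431, np.float64(221.7)), (432, np.float64(221.7)), (433, np.float64(221.7)), (434, np.float64(221.6)), (435, np.float64(221.5))]
   pred cols 207.3 215.9 rows 159.1 163.0
```

```bash
python3 - <<'E'
from h import *
go([.5427,-.171,.114],75.6)
E
```

```text
d [ 6.3  4.7 28.5]mm rot [0.   0.   0.27] pos [ 0.5377 -0.1649  0.1425] t 7.9 F [ 0.4  0.6 -2.1] w 0.185
```

```bash
python3 -m jog '0.003 0.002 0 0 0 0 0; 0.006 0.005 0 0 0 0 0; 0.006 0.005 0.014 0 0 0 0; 0.006 0.005 0.028 0 0 0 0; 0.006 0.005 0.028 0 0 0 0' 
python3 -m jog '0 0 0 0 0 0 0;0 0 0 0 0 0 0'
python3 - <<'E'
from m import *
go([.5427,-.171,.114],75.6)
o=status.get_obs();p=o["eef_pos"];zb=p[2]-.055
S=s["image"][175:255,175:255];b=cv2.resize(S,(600,600),interpolation=cv2.INTER_CUBIC)
k=7.5
T=t["image"][185:235,400:450];b2=cv2.resize(T,(600,600),interpolation=cv2.INTER_CUBIC)
cv2.imwrite("pics/s8.png",b[:,:,::-1]);cv2.imwrite("pics/t8.png",b2[:,:,::-1])
E
```

```text
t: 8.4
eef_pos: [0.5402, -0.1706, 0.1115]
tool_rot: [-0.0, 0.992, -0.123, -0.003]
contact_force: [-0.8, 0.2, -1.5]
gripper_width: 0.184
t: 8.6
eef_pos: [0.5425, -0.171, 0.1145]
tool_rot: [-0.0, 0.992, -0.123, 0.0]
contact_force: [0.3, -1.0, -2.6]
gripper_width: 0.186
d [-0.1 -0.1  0.9]mm rot [-0.   -0.05  0.28] pos [ 0.5427 -0.1711  0.1149] t 8.7 F [-0.2 -0.2 -2.3] w 0.184
```

View pics/s8.png

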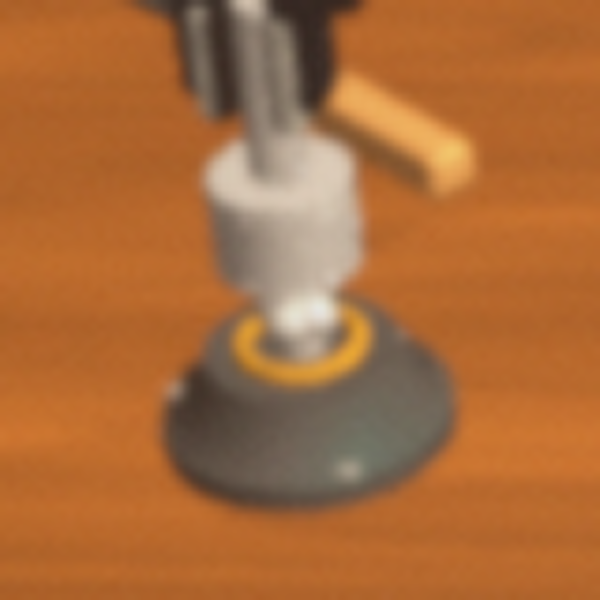

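View pics/t8.png

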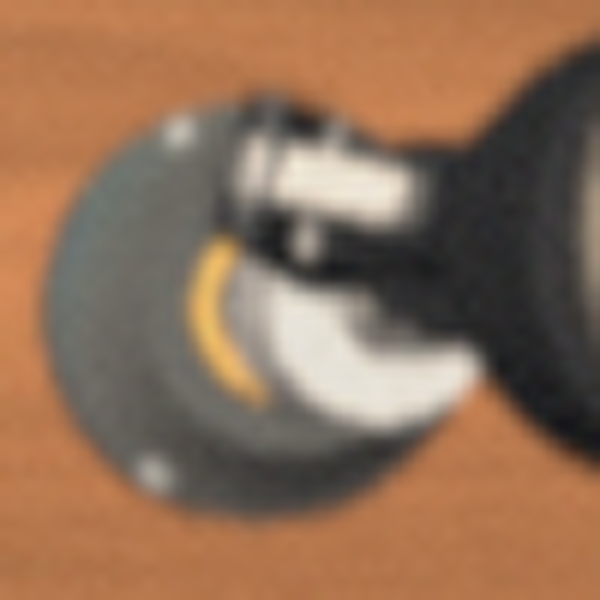

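```bash
python3 - <<'E'
from m import *
o=status.get_obs();p=o["eef_pos"];zb=p[2]-.055;print(p,zb)
P=(.539,-.169)
for x in(t,s):
    exm(circ(x,P,.022,zb+.032)); exm(circ(x,P,.022,zb))
T=t["image"];S=s["image"]
for c in(430,432,434): print("top col",c,"rows212-228 B",T[212:228,c,2].tolist())
for c in(212,214): print("scene col",c,"rows 205-220 B",S[205:222,c,2].tolist())
for r in(205,207): print("scene row",r,"cols 200-226",S[r,198:228,2].tolist())
E
```

```text
[ 0.54267619 -0.17120331  0.11496312] 0.05996312212035692
   pred cols 422.0 441.0 rows 200.0 219.0
   pred cols 418.3 436.6 rows 200.7 219.0
   pred cols 202.3 222.4 rows 192.2 202.7
   pred cols 203.9 223.7 rows 204.0 214.8
top col 430 rows212-228 B [120, 136, 176, 206, 213, 215, 214, 187, 132, 79, 52, 51, 56, 66, 73, 77]
top col 432 rows212-228 B [98, 110, 153, 194, 215, 213, 213, 196, 149, 79, 57, 60, 68, 78, 78, 76]
top col 434 rows212-228 B [75, 98, 149, 192, 212, 213, 208, 173, 112, 67, 66, 72, 73, 79, 78, 76]
scene col 212 rows 205-220 B [146, 142, 142, 140, 140, 140, 140, 141, 145, 147, 158, 173, 175, 160, 130, 104, 91]
scene col 214 rows 205-220 B [151, 154, 152, 153, 151, 150, 151, 153, 157, 170, 190, 204, 208, 191, 162, 134, 127]
scene row 205 cols 200-226 [46, 42, 47, 46, 54, 71, 82, 91, 101, 110, 116, 124, 132, 139, 146, 148, 151, 159, 159, 162, 164, 164, 160, 154, 129, 83, 52, 43, 45, 44]
scene row 207 cols 200-226 [46, 46, 44, 46, 53, 68, 79, 87, 93, 101, 110, 117, 127, 134, 142, 147, 152, 158, 162, 162, 165, 164, 162, 156, 133, 89, 52, 46, 44, 43]
```

```bash
python3 -m jog '0.001 -0.001 0.002 0 0 0 0; 0.001 -0.001 0.004 0 0 0 0; 0.001 -0.001 0.006 0 0 0 0; 0.001 -0.001 0.008 0 0 0 0; 0.001 -0.001 0.009 0 0 0 0' 120
python3 -m jog '0 0 0 0 0 0 0;0 0 0 0 0 0 0'
```

```text
t: 9.3
eef_pos: [0.5434, -0.1704, 0.1052]
tool_rot: [-0.0, 0.992, -0.123, -0.0]
contact_force: [0.5, -1.0, -1.4]
gripper_width: 0.181
t: 9.5
eef_pos: [0.5436, -0.1704, 0.1055]
tool_rot: [-0.0, 0.992, -0.123, -0.0]
contact_force: [-0.6, 0.2, -2.1]
gripper_width: 0.183
```

```bash
for i in 1 2 ; do python3 -m jog '0 0 0.001 0 0 0 0;0 0 0.002 0 0 0 0;0 0 0.002 0 0 0 0' | sed -n '1,4p'; done
```

```text
t: 9.8
eef_pos: [0.5435, -0.1704, 0.1034]
tool_rot: [-0.0, 0.992, -0.123, -0.0]
contact_force: [0.5, -0.2, -2.0]
t: 10.1
eef_pos: [0.5444, -0.1701, 0.1019]
tool_rot: [-0.0, 0.992, -0.123, 0.001]
contact_force: [2.9, 0.5, -0.4]
```

```bash
python3 -m jog '0.001 0 0 0 0 0 0;0.002 0 0 0 0 0 0;0.002 0 0 0 0 0 0' | sed -n '1,4p'; python3 -m jog '0 0 0.001 0 0 0 0;0 0 0.001 0 0 0 0' | sed -n '1,4p'
```

```text
t: 10.4
eef_pos: [0.5454, -0.1704, 0.1016]
tool_rot: [-0.0, 0.992, -0.123, -0.0]
contact_force: [0.1, 2.1, 3.6]
t: 10.6
eef_pos: [0.5457, -0.1706, 0.1011]
tool_rot: [-0.0, 0.992, -0.123, 0.0]
contact_force: [-1.8, 3.5, 6.4]
```

```bash
python3 -m jog '-0.0005 -0.0005 0 0 0 0 0;-0.0005 -0.001 0 0 0 0 0;-0.0005 -0.001 0 0 0 0 0' | sed -n '1,4p'; python3 -m jog '0 0 0.001 0 0 0 0;0 0 0.001 0 0 0 0' | sed -n '1,5p'
```

```text
t: 10.9
eef_pos: [0.5455, -0.1703, 0.1011]
tool_rot: [0.0, 0.992, -0.123, 0.0]
contact_force: [-1.8, 2.3, 5.9]
t: 11.1
eef_pos: [0.5458, -0.1703, 0.1006]
tool_rot: [0.0, 0.992, -0.123, 0.001]
contact_force: [-1.5, 1.8, 9.3]
gripper_width: 0.18
```

```bash
for i in 1 2 3 4; do python3 -m jog '-0.0003 -0.0003 0.001 0 0 0 0;-0.0003 -0.0003 0.001 0 0 0 0' | sed -n '1,5p'; done
```

```text
t: 11.3
eef_pos: [0.5458, -0.1702, 0.0998]
tool_rot: [0.0, 0.992, -0.123, 0.001]
contact_force: [-2.4, 1.3, 10.0]
gripper_width: 0.186
t: 11.5
eef_pos: [0.5455, -0.17, 0.0985]
tool_rot: [0.0, 0.992, -0.123, 0.001]
contact_force: [-1.2, 0.7, 5.8]
gripper_width: 0.179
t: 11.7
eef_pos: [0.545, -0.1698, 0.097]
tool_rot: [0.001, 0.992, -0.123, 0.001]
contact_force: [-0.3, -1.6, 3.1]
gripper_width: 0.181
t: 11.9
eef_pos: [0.5445, -0.1694, 0.0952]
tool_rot: [0.001, 0.992, -0.123, 0.0]
contact_force: [2.4, -3.2, -1.2]
gripper_width: 0.183
```

```bash
python3 -m jog '0.0005 0.0007 0.001 0 0 0 0;0.0005 0.0007 0.002 0 0 0 0;0.0005 0.0007 0.003 0 0 0 0' | sed -n '1,5p'; for i in 1 2; do python3 -m jog '0 0 0.001 0 0 0 0;0 0 0.002 0 0 0 0;0 0 0.002 0 0 0 0' | sed -n '1,5p'; done
```

```text
t: 12.2
eef_pos: [0.5443, -0.1693, 0.0917]
tool_rot: [0.0, 0.992, -0.123, -0.0]
contact_force: [2.9, -1.6, -8.1]
gripper_width: 0.184
t: 12.5
eef_pos: [0.5443, -0.1692, 0.09]
tool_rot: [0.0, 0.992, -0.123, -0.0]
contact_force: [3.1, -2.8, -9.5]
gripper_width: 0.181
t: 12.8
eef_pos: [0.5446, -0.1689, 0.0889]
tool_rot: [-0.0, 0.992, -0.123, -0.0]
contact_force: [-1.0, -1.4, -0.0]
gripper_width: 0.186
```

```bash
for i in 1 2 3; do python3 -m jog '0 0.0003 0.001 0 0 0 0;0 0.0003 0.002 0 0 0 0;0 0.0003 0.002 0 0 0 0' | sed -n '1,5p'; done
```

```text
t: 13.1
eef_pos: [0.5447, -0.169, 0.0868]
tool_rot: [-0.0, 0.992, -0.123, 0.0]
contact_force: [-2.2, 0.5, 4.2]
gripper_width: 0.179
t: 13.4
eef_pos: [0.5448, -0.1692, 0.0849]
tool_rot: [-0.0, 0.992, -0.123, 0.0]
contact_force: [-3.0, 2.1, 7.3]
gripper_width: 0.182
t: 13.7
eef_pos: [0.545, -0.1694, 0.0848]
tool_rot: [-0.0, 0.992, -0.123, 0.0]
contact_force: [-8.2, 4.0, 24.6]
gripper_width: 0.181
```

```bash
python3 -m jog '-0.0005 -0.0003 0 0 0 0 0;-0.0005 -0.0003 0 0 0 0 0;-0.0005 -0.0003 0 0 0 0 0;-0.0005 -0.0003 0 0 0 0 0' | sed -n '1,5p'
python3 - <<'E'
from m import *
S=s["image"][165:255,175:265];b=cv2.resize(S,(500,500),interpolation=cv2.INTER_CUBIC)
cv2.imwrite("pics/s9.png",b[:,:,::-1])
cv2.imwrite("pics/s9full.png",s["image"][:,:,::-1])
go([.545,-.169,.0848],75.6)
o=status.get_obs();p=o["eef_pos"]
c=circ(s,(.5405,-.169),.022,.030);exm(c);c=circ(s,(.5405,-.169),.022,.034);exm(c)
print(s["image"][210:236,214,:].tolist())
E
```

```text
t: 14.1
eef_pos: [0.5449, -0.1692, 0.0848]
tool_rot: [-0.0, 0.992, -0.123, 0.001]
contact_force: [-7.0, 2.5, 22.5]
gripper_width: 0.185
d [-0.  -0.3  0. ]mm rot [-0.02 -0.09  0.27] pos [ 0.5449 -0.1693  0.0848] t 14.2 F [-6.9  2.8 22.9] w 0.183
   pred cols 205.3 224.8 rows 215.2 226.1
   pred cols 205.1 224.6 rows 213.7 224.7
[[187, 170, 153], [199, 183, 163], [211, 195, 176], [216, 199, 179], [208, 191, 171], [191, 173, 157], [181, 163, 145], [176, 159, 141], [173, 156, 140], [171, 154, 137], [173, 156, 139], [173, 156, 139], [172, 155, 138], [174, 157, 140], [178, 162, 148], [176, 161, 150], [144, 133, 121], [117, 104, 93], [106, 92, 80], [104, 89, 79], [107, 94, 82], [106, 94, 83], [108, 96, 84], [111, 98, 86], [111, 100, 87], [114, 102, 91]]
```

View pics/s9.png

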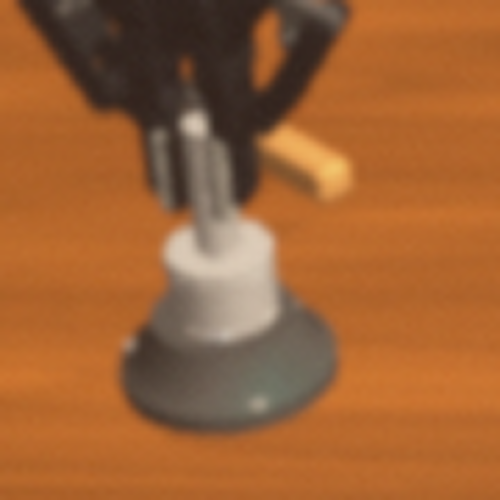

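View pics/s9full.png

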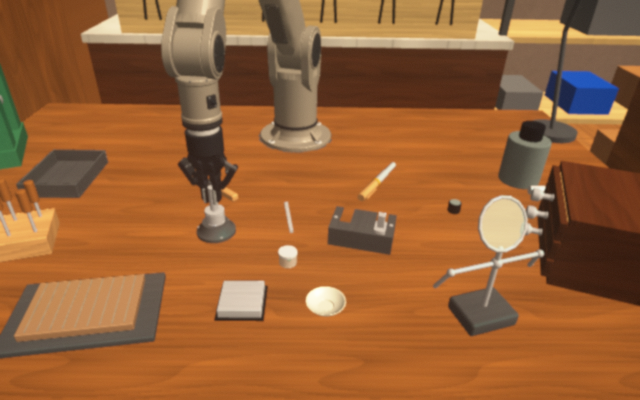

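```bash
python3 - <<'E'
from station import status,workorder
print(workorder.hand_in())
o=status.get_obs();print(o["t"],o["eef_pos"],o["contact_force"],o["gripper_width"])
E
```

```text
the job is handed in; nothing more can be done
None
the job is handed in; nothing more can be done
```

I slid the round-stem head out through the rack's open end and pressed it onto the stud until it clicked. I kept pushing until the seat ring was down, then handed in with the gripper still holding it there.

**Click:** the push peaked at a reading of about 10 N (about 12 N counting the head's weight). It then fell, and the balls drew the head down.

**Seated:** the tool came to a hard stop at z = 0.0848, where the grip height put home at about 0.085. The upward force at hand-in was about 23 N. In the last scene picture the cap's lower edge is at row 226, where a flush cap should be (predicted 226.1), and no brass shows.

**Other objects:** in that picture the other head is still in the rack, and the bystanders I can see look undisturbed. I did not measure their positions again.

**Checks that disagreed:**
- The two cameras differed by 2–3 mm on the head's position along x, so I corrected the alignment from the contact forces during the press.
- About 7 N of sideways force remained at the end.
- I could not read the seat's travel directly. That it is flush rests on the hard stop and the picture.

Hand-in came at about 14 s on the robot's clock, against the 56 s limit.

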